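# Layer the pads under the heater

### The arm

A 6-joint arm with a two-finger parallel gripper is mounted at the origin on the work surface. World frame = base frame: x ahead of the robot, y to its left, z up, the work surface at z = 0. Lengths are in mm, angles in rad, forces in N, time in s.
With the tool pointing down it reaches from about 250 to 775 mm from the base axis. Payload 8.9 kg.
Tool frame: the origin (TCP) lies at the very end of the fingers, on their centre line; the grasp point (between the pads) lies r.grip_point_offset behind it (r.grip_point_offset is the distance from the TCP to the grasp point, in mm); z points along the fingers, y is the line along which they close (so a half turn about z gives the same grasp; the last joint's range is limited). The gripper opens to 85 mm and grips with 20 to 120 N. Pads are 22 mm wide; open, the fingers measure 114 mm over their backs; the gripper's body (76 mm by 85 mm) begins 54 mm behind the grasp point. The pads swing forward as they close: fully open they stand 13 mm farther back than shut.
Start: joints at [1.023, 0.291, -0.153, 1.127, 0, 1.431], TCP at [208.686, 481.74, 231.305] pointing down, gripper open.
Joint ranges: [-2.52, 2.52], [-0.91, 1.74], [-1.3, 1.37], [-1.96, 2.02], [-1.52, 1.47], [-3.14, 3.14]. Speed limits (rad/s): [2.22, 2.22, 2.79, 3.14, 3.14, 3.14].

### API

Orientations are given as [roll, pitch, yaw] about the fixed x, y, z axes, in that order (R = Rz(yaw) Ry(pitch) Rx(roll)).
In Python, from cell import r, imaging gives the robot as it stands.
- The arm moves only by the shell command python3 -m jog 'ROWS' [FORCE]. ROWS is JSON, a list that holds one entry, the list of rows, each a list of 7 numbers: the finger opening in m, from 0 to 0.0854, then the shift along the world's x, y, z in m, then the turn, a rotation vector about the world's x, y, z in degrees. A call has exactly 5 rows; each row is the pose to reach, as a shift and turn from the pose commanded when the call began; what a row does not reach only later rows make up. A row lasts 1/10 s, in which the tool goes at most 50 mm and 8.59 degrees, less where a joint would pass 70% of its speed; a pose out of reach is approached as far as the arm can. A call with a gripper value outside its range is refused whole. The fingers move at their own pace and stop on an object; FORCE is the grip in N (left out, the last holds). Time passes only in rows, so rows that repeat a pose let the fingers close, or fill a call up. It gives the time, the measured TCP pose, the force, the opening and the grip force at its end, in the units of the state.
- r.get_state(): the state, without advancing time (a new reading comes with each control period).
- imaging.capture(name): name is "scene" or "top" or "wrist"; returns a dict with "pixels" (480x640x3 uint8, red, green, blue), "fx", "fy", "cx", "cy" (pixels), "dist_coeffs" ([k1, k2, p1, p2, k3] as OpenCV has them; the pictures are not rectified), "view" (4x4, takes a point from world to camera coordinates); the wrist camera has in their place "tool_from_camera" (4x4, takes a point from camera to tool coordinates, whose origin is the TCP and whose axes are the flange's). Camera axes: x right, y down, z forward; pixel columns grow to the right and rows downward; lengths in mm; the calibration is good to about 2 mm. A picture is of the moment at which its call begins: read the wrist's pose just before it. There is no depth.
- r.hand_in(): hands the job in; it is judged then, once.
The state is a dict: "clock": time; "qpos": joint angles; "qvel": joint speeds; "joint_efforts": joint torques, N m; "ee_pos": TCP position; "tcp_rot": TCP orientation; "contact_force": force on the tool from outside, world axes, zero at the start; "torque": the same for the moment, N m; "width": finger opening in mm; "grip_force": force on a finger pad.
Only numpy, scipy, OpenCV 4.12 (cv2) and the standard library are available. Lean on these libraries where they do the work, as an engineer would, in place of code of your own. Each camera call takes 0.05 s, during which the arm holds its last target. There are 200 camera calls.

### The job

Make the base for the little heater: slide the cork pad out of the lower tray onto the round green stand and leave it lying centred, then slide the silver pad out of the higher tray on top of it, so that both lie flat in one stack, well centred on the stand. The pads are too wide to grip and lie close against the trays' back walls, so draw them out by pressing on top, then push them home. Leave the heater, the bottle and the pot where they stand.

Things in the scene. Friction and masses are not known exactly. Their poses are not given: they have to be found in the camera images.
- cork_pad: brown cork disc, 120 mm diameter, 14 mm thick, about 0.12 kg; origin at the centre of its underside, z up. Starts flat in the low tray, 2 to 8 mm from its back wall
- silver_pad: silver metal-faced disc, 120 mm diameter, 14 mm thick, about 0.2 kg; origin at the centre of its underside, z up. Starts flat in the high tray, 2 to 8 mm from its back wall
- stand_top (a point): centre of the flat top of the round green stand (150 mm diameter, top 30 mm above the table, no rim, fixed). Axes of the station: the low tray lies towards its +y, the high tray towards its -y, x runs across the trays, z up. The stand and both trays are one fixed piece
- low_tray (a point): point on the low tray's dark floor, 143 mm along the station's +y from the stand's centre, same axes; floor 35 mm above the table (5 mm above the stand top), 170 mm wide in x, from its open straight edge 78 mm from the stand's centre to the back wall at 208 mm. White kerbs 8 mm thick, 18 mm above the floor, on the back and both sides, none towards the stand
- high_tray (a point): point on the floor of the high tray, 143 mm along the station's -y from the stand's centre, same axes; floor 48 mm above the table (18 mm above the stand top, 4 mm above a cork pad lying on the stand). Otherwise the same mirrored: open edge 78 mm, back wall 208 mm from the stand's centre, kerbs 18 mm high
- heater: bystander: heater with aluminium fins and red ends, 96 mm diameter, 147 mm tall; origin at the centre of its underside
- bottle: bystander: blue bottle, 64 mm diameter, 150 mm tall; origin at the centre of its underside
- pot: bystander: small terracotta pot, 80 mm diameter at the rim, 60 mm tall; origin at the centre of its underside
Not all that is in view belongs to the job. What is shaped like the cork_pad but black or pink is not meant.

How it is judged (in metres and radians):
On the way, in this order (a step that is already met when the one before it is completed fails the run):
1. the cork pad lies flat on the stand, within 8 mm of its centre, at rest and let go (horizontal distance between cork_pad and stand_top below 0.008 m and z of cork_pad in the frame of stand_top between -0.003 and 0.003 m and angle between cork_pad's own z axis and vertical below 0.04 rad and linear speed of cork_pad below 0.01 m/s and contact force between the fingers and cork_pad below 0.1 N and contact force between the fingers and silver_pad below 0.1 N), for 0.2 s.
2. the silver pad lies flat on the cork pad, both within 8 mm of the stand's centre and of each other, at rest and let go (all of step 1 and horizontal distance between silver_pad and stand_top below 0.008 m and z of silver_pad in the frame of stand_top between 0.011 and 0.017 m and angle between silver_pad's own z axis and vertical below 0.04 rad and linear speed of silver_pad below 0.01 m/s and horizontal distance between silver_pad and cork_pad below 0.008 m), for 0.2 s.
At the end, for the whole second after the job is handed in: the cork pad lies flat on the stand and the silver pad flat on the cork pad (heights within 3 mm, tilt under 0.04 rad), each centred within 8 mm of the stand's centre and within 8 mm of each other, at rest and not touched (all of step 2).
It fails at once if the heater, the bottle or the pot is moved more than 20 mm or tipped (distance of any of heater, bottle, pot from where it was at the start of the episode above 0.02 m or angle between any of heater, bottle, pot's own z axis and vertical above 0.2 rad).
It also fails if it takes over 67 s, if anything falls off the work surface, if the arm or the gripper's body presses on something with over 40 N, if the wrist force passes 120 N, or if a joint passes its speed limit or range.

## Working session

There is one attempt and no reset: what is moved stays moved. The work goes in short steps, Python scripts to look and compute and a shell command to move; the robot and the scene stay as the last step left them, time stands still between calls to the robot, and variables do not carry over. Pictures are saved under pics/ and viewed, at most 10 in all, crops included, and the job is handed in when it is done.

```bash
mkdir -p pics; ls; python3 - <<'E'
from cell import r, imaging
import cv2
print(r.get_state(), r.grip_point_offset)
for n in ("top","scene"):
    c=imaging.capture(n); cv2.imwrite(f"pics/{n}0.png",c["pixels"][:,:,::-1])
    print(n,c["fx"],c["fy"],c["cx"],c["cy"],c["dist_coeffs"],c["view"])
E
```

```text
pics
{'clock': 0.0, 'qpos': array([ 1.02267401e+00,  2.91265108e-01, -1.54118728e-01,  1.12668423e+00,
       -3.45337827e-05,  1.43148726e+00]), 'qvel': array([-1.39485629e-03, -7.42203215e-05, -4.07979561e-04,  8.65455462e-04,
       -4.83612044e-04, -1.55362044e-04]), 'joint_efforts': array([ 2.79569103e-04, -5.37140715e+01,  3.31374085e+01,  1.59584888e-02,
       -1.75705018e-04,  2.86815146e-05]), 'ee_pos': array([208.48410662, 481.36228824, 230.74301434]), 'tcp_rot': array([-3.14032844e+00, -1.42392456e-04,  2.73277934e+00]), 'contact_force': array([ 1.55874562, -0.69862913, -0.14480995]), 'torque': array([-2.06694550e-05,  2.53513147e-02, -2.68149455e-02]), 'grip_force': 0.0, 'width': 85.5179795967916} 18.700000000000003
top 469.920659512852 469.920659512852 324.1517475659659 241.02925155794156 [-0.03534082  0.          0.          0.          0.        ] [[-2.56161589e-02 -9.99257809e-01  2.87687875e-02  7.01293562e+01]
 [-9.94308148e-01  2.24910223e-02 -1.04141542e-01  5.98718304e+02]
 [ 1.03417209e-01 -3.12727461e-02 -9.94146315e-01  9.52015005e+02]
 [ 0.00000000e+00  0.00000000e+00  0.00000000e+00  1.00000000e+00]]
scene 591.7327044468221 591.7327044468221 318.64234620196953 247.964436041319 [-0.11230796  0.          0.          0.          0.        ] [[-8.84500517e-01  4.66267994e-01  1.59057898e-02  4.89932044e+02]
 [ 3.58019744e-01  7.00226137e-01 -6.17661088e-01 -2.13592974e+02]
 [-2.99133246e-01 -5.40626965e-01 -7.86283528e-01  1.41416885e+03]
 [ 0.00000000e+00  0.00000000e+00  0.00000000e+00  1.00000000e+00]]
```

View pics/top0.png

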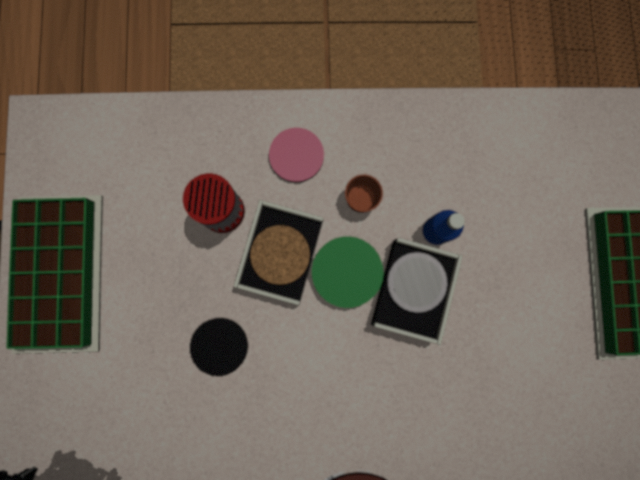

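View pics/scene0.png

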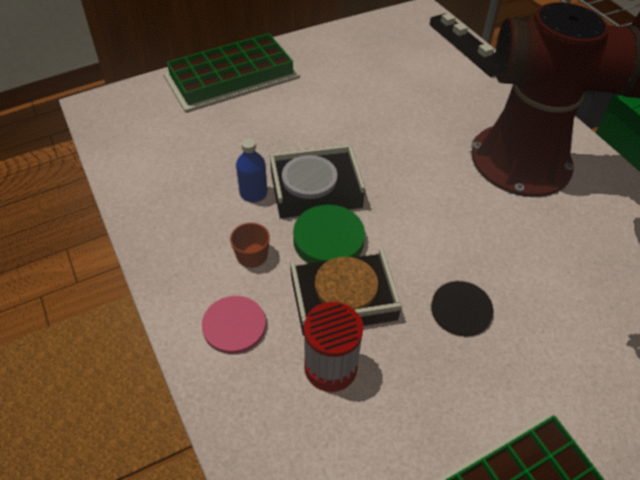

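The top view shows the green stand at about (347,272), the cork pad at (280,254) in the left (low) tray and the silver pad at (417,282) in the right (high) tray. The heater is at (212,200), the bottle at (443,227) and the pot at (363,193). The scene view agrees, with the heater just behind the low tray.

```bash
cat > h.py <<'E'
from cell import r, imaging
import cv2, numpy as np
def cast(c,px,z):
    K=np.array([[c["fx"],0,c["cx"]],[0,c["fy"],c["cy"]],[0,0,1]])
    u=cv2.undistortPoints(np.array(px,float).reshape(-1,1,2),K,np.array(c["dist_coeffs"])).reshape(-1,2)
    V=np.array(c["view"]); R,t=V[:3,:3],V[:3,3]; o=-R.T@t
    d=np.c_[u,np.ones(len(u))]@R
    return o+d*((z-o[2])/d[:,2])[:,None]
def masks(c):
    hsv=cv2.cvtColor(c["pixels"],cv2.COLOR_RGB2HSV); H,S,V=[hsv[...,i].astype(int) for i in range(3)]
    return {"green":(H>50)&(H<85)&(S>120),"cork":(H>8)&(H<20)&(S>90)&(V>60),"silver":(S<40)&(V>90)}
def blob(m,seed,ksize=3):
    m=cv2.morphologyEx(m.astype(np.uint8),cv2.MORPH_OPEN,np.ones((ksize,ksize)))
    m=cv2.morphologyEx(m,cv2.MORPH_CLOSE,np.ones((5,5)))
    n,l,st,ce=cv2.connectedComponentsWithStats(m)
    i=min((i for i in range(1,n) if st[i,4]>300),key=lambda i:np.hypot(*(ce[i]-seed)))
    cs,_=cv2.findContours((l==i).astype(np.uint8),cv2.RETR_EXTERNAL,cv2.CHAIN_APPROX_NONE)
    return max(cs,key=cv2.contourArea).reshape(-1,2)
def circ(P):
    A=np.c_[2*P[:,:2],np.ones(len(P))]; s=np.linalg.lstsq(A,(P[:,:2]**2).sum(1),rcond=None)[0]
    return s[:2],np.sqrt(s[2]+s[:2]@s[:2])
E
python3 - <<'E'
from h import *
for n,seeds in (("top",dict(green=(347,272),cork=(280,254),silver=(417,282))),("scene",dict(green=(330,235),cork=(346,282),silver=(310,177)))):
    c=imaging.capture(n); M=masks(c)
    for k,z in (("green",30),("cork",49),("silver",62)):
        b=blob(M[k],seeds[k]); P=cast(c,b,z); q,rad=circ(P)
        print(n,k,len(b),q.round(1),rad.round(1))
    px=np.array([(263,206),(322,220),(299,302),(236,291)]) if n=="top" else None
    if px is not None: print(cast(c,px,53).round(1)); print(cast(c,[(395,241),(457,254),(434,340),(374,326)],66).round(1));print(cast(c,[(210,200),(455,220)],147).round(1))
E
```

```text
top green 195 [534.8   8.7] 71.3
top cork 167 [573.4 147.8] 59.7
top silver 2157 [539.   55.2] 594.2
[[672.9 180.   53. ]
 [641.3  59.7  53. ]
 [475.7 110.2  53. ]
 [500.8 236.3  53. ]]
[[ 593.3  -86.6   66. ]
 [ 563.9 -212.3   66. ]
 [ 393.6 -156.8   66. ]
 [ 424.7  -37.8   66. ]]
[[ 669.1  268.4  147. ]
 [ 622.1 -186.3  147. ]]
scene green 192 [538.    8.2] 74.9
scene cork 169 [572.  146.1] 58.8
scene silver 134 [ 509.4 -131.5] 59.7
```

```bash
python3 -m jog '[[[0.085,0.03,-0.03,0.01,0,0,-8],[0.085,0.06,-0.06,0.03,0,0,-16],[0.085,0.09,-0.09,0.05,0,0,-24],[0.085,0.12,-0.12,0.06,0,0,-32],[0.085,0.15,-0.15,0.06,0,0,-40]]]' 20
python3 -m jog '[[[0.085,0.03,-0.03,0,0,0,-8],[0.085,0.06,-0.06,0,0,0,-16],[0.085,0.09,-0.09,0,0,0,-24],[0.085,0.12,-0.12,0,0,0,-32],[0.085,0.15,-0.15,0,0,0,-44]]]'
python3 -m jog '[[[0,0.02,-0.03,0,0,0,0],[0,0.03,-0.06,0,0,0,0],[0,0.03,-0.09,0,0,0,0],[0,0.03,-0.13,0,0,0,0],[0,0.03,-0.13,0,0,0,0]]]'
python3 - <<'E'
from h import *
s=r.get_state(); print(s["ee_pos"],s["tcp_rot"],s["clock"],s["contact_force"])
c=imaging.capture("wrist"); cv2.imwrite("pics/w1.png",c["pixels"][:,:,::-1]); print({k:v for k,v in c.items() if k!="pixels"})
E
```

```text
clock: 0.7
ee_pos: [360.2, 330.9, 292.9]
tcp_rot: [3.139, -0.0, 2.029]
contact_force: [0.8, 0.6, -1.2]
width: 85.0
grip_force: 0.0
clock: 1.2
ee_pos: [509.6, 180.2, 291.2]
tcp_rot: [-3.141, -0.0, 1.32]
contact_force: [0.3, 0.4, -0.6]
width: 85.1
grip_force: 0.0
clock: 1.7
ee_pos: [538.7, 47.9, 291.0]
tcp_rot: [-3.141, 0.001, 1.322]
contact_force: [-0.8, 0.6, 0.2]
width: 12.0
grip_force: 0.0
[538.71858527  47.93549442 290.99376948] [-3.14133961e+00  1.36261844e-03  1.32223644e+00] 1.7 [-0.82874453  0.57800454  0.1960987 ]
{'fx': 350.7785038468061, 'fy': 350.7785038468061, 'cx': 322.5337489753603, 'cy': 243.3276298666423, 'dist_coeffs': array([-0.03640757,  0.        ,  0.        ,  0.        ,  0.        ]), 'tool_from_camera': array([[-6.99784166e-04, -9.54690763e-01, -2.97598818e-01,
         7.58408217e+01],
       [ 9.99999690e-01, -5.60613611e-04, -5.52997198e-04,
        -6.09221720e-01],
       [ 3.61103369e-04, -2.97599113e-01,  9.54690860e-01,
        -1.43305137e+02],
       [ 0.00000000e+00,  0.00000000e+00,  0.00000000e+00,
         1.00000000e+00]])}
```

View pics/w1.png

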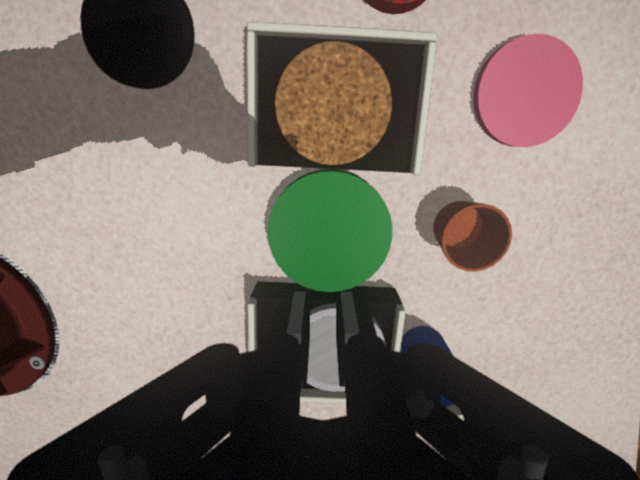

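The wrist view shows the green stand at about (330,231), the cork pad at (333,103) and its tray from x=248 to x=435. The silver pad is half hidden behind the fingers at (325,345).

```bash
cat >> h.py <<'E'
from scipy.spatial.transform import Rotation as Ro
def wrist():
    s=r.get_state(); c=imaging.capture("wrist")
    T=np.eye(4); T[:3,:3]=Ro.from_euler("xyz",s["tcp_rot"]).as_matrix(); T[:3,3]=s["ee_pos"]
    c["view"]=np.linalg.inv(T@c["tool_from_camera"]); return s,c
E
python3 - <<'E'
from h import *
s,c=wrist(); M=masks(c)
for k,z,sd in (("green",30,(330,231)),("cork",49,(333,103))):
    b=blob(M[k],sd); q,rad=circ(cast(c,b,z)); print(k,q.round(1),rad.round(1))
g=c["pixels"]
P=cast(c,[(248,24),(435,36),(418,172),(250,164)],53); print(P.round(1)); print([np.degrees(np.arctan2(*(P[i]-P[j])[[1,0]])).round(1) for i,j in((1,0),(2,3),(0,3),(1,2))])
c=imaging.capture("top"); M=masks(c)
b=blob(M["green"],(347,272)); q,rad=circ(cast(c,b,30)); print("top",q,rad)
E
```

```text
green [536.3   8.3] 73.6
cork [574.2 146.6] 60.2
[[512.  241.2  53. ]
 [685.6 186.6  53. ]
 [646.4  60.9  53. ]
 [474.  113.3  53. ]]
[np.float64(-17.4), np.float64(-16.9), np.float64(73.4), np.float64(72.7)]
top [ 497.63719568 -555.4095413 ] 91.51606616185377
```

```bash
python3 -m jog '[[[0,0.0355,0.05,0,0,0,-1],[0,0.0355,0.099,-0.03,0,0,-1],[0,0.0355,0.099,-0.08,0,0,-1],[0,0.0355,0.099,-0.125,0,0,-1],[0,0.0355,0.099,-0.17,0,0,-1]]]'
python3 -m jog '[[[0,0,0,-0.03,0,0,0],[0,0,0,-0.05,0,0,0],[0,0,0,-0.06,0,0,0],[0,0,0,-0.06,0,0,0],[0,0,0,-0.06,0,0,0]]]'
python3 -m jog '[[[0,0,0,-0.004,0,0,0],[0,0,0,-0.008,0,0,0],[0,0,0,-0.011,0,0,0],[0,0,0,-0.011,0,0,0],[0,0,0,-0.011,0,0,0]]]'
```

```text
clock: 2.35
ee_pos: [573.6, 153.2, 119.5]
tcp_rot: [3.141, -0.0, 1.312]
contact_force: [0.6, 0.4, 0.7]
width: 0.1
grip_force: 0.0
clock: 2.85
ee_pos: [574.8, 151.3, 62.3]
tcp_rot: [3.14, -0.0, 1.309]
contact_force: [0.0, 0.4, -0.1]
width: 0.2
grip_force: 0.0
clock: 3.35
ee_pos: [574.2, 150.7, 50.3]
tcp_rot: [-3.142, -0.0, 1.309]
contact_force: [0.5, 0.3, 0.4]
width: -0.1
grip_force: 0.0
```

```bash
python3 -m jog '[[[0,0,0,-0.002,0,0,0],[0,0,0,-0.003,0,0,0],[0,0,0,-0.004,0,0,0],[0,0,0,-0.004,0,0,0],[0,0,0,-0.004,0,0,0]]]'
```

```text
clock: 3.85
ee_pos: [574.9, 150.8, 49.0]
tcp_rot: [3.139, -0.001, 1.309]
contact_force: [-9.0, -0.9, 28.2]
width: -0.3
grip_force: 13.8
```

```bash
python3 -m jog '[[[0,-0.0015,-0.006,0,0,0,0],[0,-0.004,-0.014,0,0,0,0],[0,-0.006,-0.022,0,0,0,0],[0,-0.008,-0.03,0,0,0,0],[0,-0.010,-0.036,0,0,0,0]]]'
python3 - <<'E'
from h import *
s,c=wrist(); cv2.imwrite("pics/w2.png",c["pixels"][:,:,::-1])
c=imaging.capture("scene"); cv2.imwrite("pics/s2.png",c["pixels"][:,:,::-1])
E
```

```text
clock: 4.35
ee_pos: [567.5, 115.7, 49.0]
tcp_rot: [3.135, -0.004, 1.309]
contact_force: [0.9, 5.2, 17.6]
width: 0.1
grip_force: 8.8
```

View pics/w2.png

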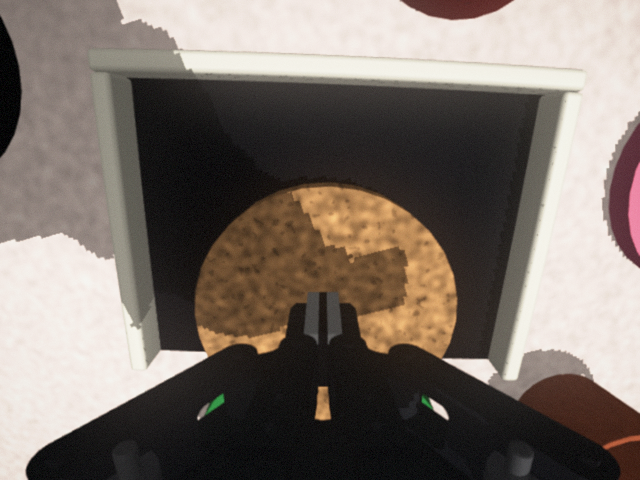

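The cork pad followed the fingers. Its rear rim is at row 185 and the back wall at row 78, so there is now clear floor behind it. I'll fit the visible rim.

```bash
cat >> h.py <<'E'
S=np.array([536.3,8.3]); U=np.array([0.292,0.956]); X=np.array([0.956,-0.292])
def rep(n,q,rad): print(n,np.round(q,1),"r",round(float(rad),1),"along,lat",np.round([(q-S)@U,(q-S)@X],1))
def padfit(c,k,z,seed,keep=lambda b:b[:,1]<1e9,R=60):
    b=blob(masks(c)[k],seed); b=b[keep(b)]; P=cast(c,b,z)[:,:2]
    from scipy.optimize import least_squares
    f=least_squares(lambda q:np.hypot(*(P-q).T)-R,P.mean(0)+[0,-5.],loss="soft_l1",f_scale=1.)
    rep(k,f.x,np.hypot(*(P-f.x).T).mean()); return f.x
E
python3 - <<'E'
from h import *
s,c=wrist(); print(s["ee_pos"],s["contact_force"])
b=None
padfit(c,"cork",49,(320,260),lambda b:(b[:,1]<300)&((b[:,1]<280)&((b[:,0]<290)|(b[:,0]>350)|(b[:,1]<230))))
hull=imaging.capture("top"); cv2.imwrite("pics/t2.png",hull["pixels"][:,:,::-1])
E
```

```text
[567.24713231 114.8998718   49.01276683] [-0.05566521 -0.2168165  18.693284  ]
cork [567.2 111.1] r 59.9 along,lat [107.3  -0.4]
```

```bash
python3 -m jog '[[[0.0,0,0,0.02,0,0,0],[0.05,0.0,0.0,0.04,0,0,0],[0.05,0.0105,0.032,0.045,0,0,-0.3],[0.05,0.021,0.0636,0.045,0,0,-0.3],[0.05,0.021,0.0636,0.045,0,0,-0.3]]]'
python3 -m jog '[[[0.05,0,0,-0.02,0,0,0],[0.05,0,0,-0.035,0,0,0],[0.05,0,0,-0.045,0,0,0],[0.05,0,0,-0.048,0,0,0],[0.05,0,0,-0.048,0,0,0]]]'
python3 - <<'E'
from h import *
s,c=wrist(); cv2.imwrite("pics/w3.png",c["pixels"][:,:,::-1]); print(s["ee_pos"],s["tcp_rot"],s["contact_force"],s["clock"])
E
```

```text
clock: 5.05
ee_pos: [586.6, 181.5, 91.8]
tcp_rot: [3.14, -0.002, 1.306]
contact_force: [-0.3, -0.6, -0.6]
width: 49.8
grip_force: 0.0
clock: 5.55
ee_pos: [585.0, 178.1, 43.1]
tcp_rot: [-3.141, 0.0, 1.303]
contact_force: [1.1, -1.1, 0.4]
width: 49.8
grip_force: 0.0
[585.01260678 178.08905988  43.1309879 ] [-3.14107705e+00  2.74527118e-04  1.30326477e+00] [ 1.10183237 -1.09409694  0.44249132] 5.55
```

View pics/w3.png

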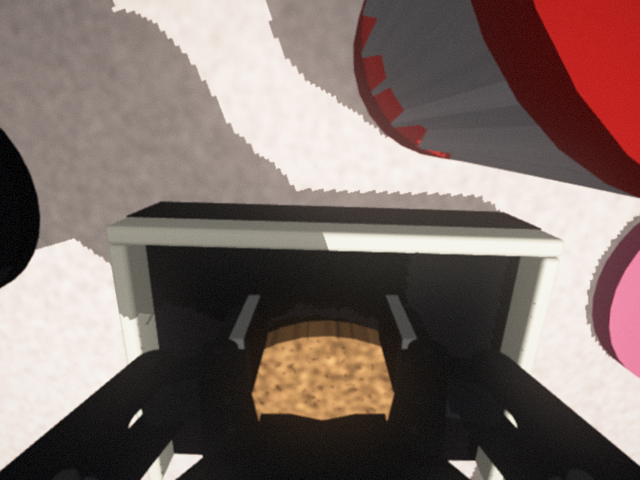

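The fingers straddle the rear of the tray at about (245,315) and (400,315), with the cork's rear rim arc at row 325 between them. I'll lower them slowly to find the floor.

```bash
python3 -m jog '[[[0.05,0.002,0,-0.002,0,0,0],[0.05,0.002,0,-0.004,0,0,0],[0.05,0.002,0,-0.006,0,0,0],[0.05,0.002,0,-0.006,0,0,0],[0.05,0.002,0,-0.006,0,0,0]]]'
python3 -m jog '[[[0.05,0,0,-0.001,0,0,0],[0.05,0,0,-0.002,0,0,0],[0.05,0,0,-0.003,0,0,0],[0.05,0,0,-0.003,0,0,0],[0.05,0,0,-0.003,0,0,0]]]'
```

```text
clock: 6.1
ee_pos: [587.1, 178.3, 37.3]
tcp_rot: [-3.141, 0.0, 1.303]
contact_force: [0.2, 0.6, -0.0]
width: 50.6
grip_force: 0.0
clock: 6.6
ee_pos: [587.2, 178.4, 34.3]
tcp_rot: [-3.142, 0.0, 1.303]
contact_force: [0.0, -0.6, 0.1]
width: 50.0
grip_force: 0.0
```

```bash
python3 -m jog '[[[0.05,0,-0.0,-0.001,0,0,0],[0.05,-0.001,-0.002,-0.002,0,0,0],[0.05,-0.002,-0.006,-0.002,0,0,0],[0.05,-0.004,-0.012,-0.002,0,0,0],[0.05,-0.006,-0.02,-0.002,0,0,0]]]'
python3 -m jog '[[[0.05,-0.002,-0.008,0,0,0,0],[0.05,-0.005,-0.016,0,0,0,0],[0.05,-0.007,-0.024,0,0,0,0],[0.05,-0.0095,-0.032,0,0,0,0],[0.05,-0.0115,-0.039,0,0,0,0]]]'
python3 -m jog '[[[0.05,-0.002,-0.007,0,0,0,0],[0.05,-0.004,-0.014,0,0,0,0],[0.05,-0.006,-0.021,0,0,0,0],[0.05,-0.008,-0.028,0,0,0,0],[0.05,-0.010,-0.034,0,0,0,0]]]'
python3 - <<'E'
from h import *
s,c=wrist(); cv2.imwrite("pics/w4.png",c["pixels"][:,:,::-1]); q=s["ee_pos"][:2]-S; print(s["ee_pos"],q@U,q@X,s["contact_force"],s["clock"])
c=imaging.capture("scene"); cv2.imwrite("pics/s4.png",c["pixels"][100:400,180:500,::-1].repeat(2,0).repeat(2,1))
E
```

```text
clock: 7.1
ee_pos: [581.0, 157.9, 32.3]
tcp_rot: [-3.142, -0.0, 1.304]
contact_force: [-1.1, 0.9, 0.1]
width: 49.9
grip_force: 0.2
clock: 7.6
ee_pos: [569.4, 118.5, 32.3]
tcp_rot: [-3.142, 0.0, 1.303]
contact_force: [0.3, 0.3, -0.3]
width: 49.9
grip_force: 0.2
clock: 8.1
ee_pos: [559.5, 84.7, 32.3]
tcp_rot: [3.142, 0.0, 1.303]
contact_force: [0.2, -0.1, 0.3]
width: 50.2
grip_force: 0.0
[559.52845447  84.74416678  32.29909256] 79.86333214789799 -0.11529423108996621 [ 0.15103916 -0.07881847  0.27761675] 8.1
```

View pics/s4.png

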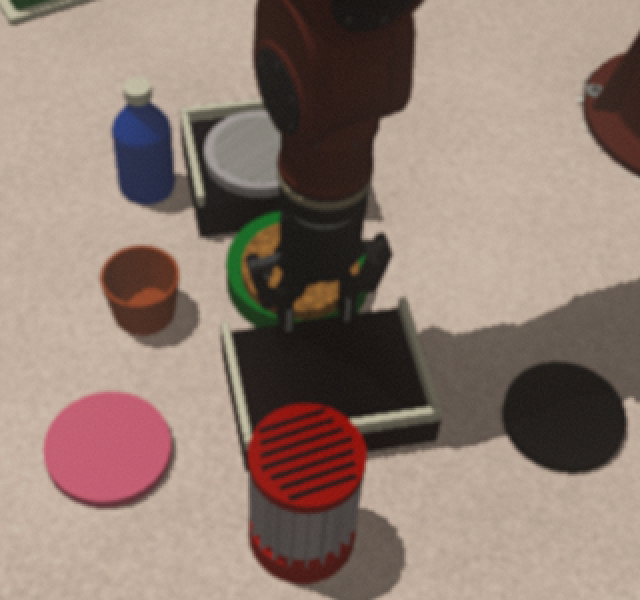

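The cork pad is on the stand with the green rim visible around it. It needs about 13 mm more.

```bash
python3 -m jog '[[[0.05,-0.001,-0.003,0,0,0,0],[0.05,-0.002,-0.006,0,0,0,0],[0.05,-0.003,-0.009,0,0,0,0],[0.05,-0.0037,-0.0123,0,0,0,0],[0.05,-0.0037,-0.0123,0,0,0,0]]]'
python3 -m jog '[[[0.05,0.001,0.003,0,0,0,0],[0.05,0.002,0.007,0.02,0,0,0],[0.05,0.002,0.007,0.06,0,0,0],[0.05,0.002,0.007,0.1,0,0,0],[0.05,0,0,0.145,0,0,0]]]'
python3 -m jog '[[[0.05,-0.005,-0.015,0.045,0,0,0],[0.05,-0.01,-0.03,0.09,0,0,0],[0.05,-0.01,-0.03,0.11,0,0,0],[0.05,-0.01,-0.03,0.11,0,0,0],[0.05,-0.01,-0.03,0.11,0,0,0]]]'
cat > m.py <<'E'
from h import *
s,c=wrist(); cv2.imwrite("pics/m.png",c["pixels"][:,:,::-1]); q=s["ee_pos"][:2]-S; print(s["ee_pos"],q@U,q@X,s["clock"])
b=blob(masks(c)["cork"],(330,231)); rep("cork",*circ(cast(c,b,44)))
m=masks(c)["green"]; b=blob(m,(330,231)); h=cv2.convexHull(b).reshape(-1,2); rep("green",*circ(cast(c,h,30)))
E
python3 m.py
```

```text
clock: 8.7
ee_pos: [555.8, 72.6, 32.3]
tcp_rot: [-3.141, 0.0, 1.303]
contact_force: [-0.2, 1.2, 0.3]
width: 49.8
grip_force: 0.0
clock: 9.2
ee_pos: [555.5, 73.9, 178.3]
tcp_rot: [-3.14, 0.0, 1.305]
contact_force: [1.7, 1.0, 0.3]
width: 49.8
grip_force: 0.0
clock: 9.7
ee_pos: [546.1, 43.3, 287.1]
tcp_rot: [3.141, -0.0, 1.304]
contact_force: [-0.3, -0.0, -0.3]
width: 49.6
grip_force: 0.0
[546.05418437  43.26471954 287.07123099] 36.27449372032868 -0.8846978465717223 9.7
cork [537.7  10.1] r 59.1 along,lat [2.1 0.8]
green [535.4   3.1] r 69.9 along,lat [-5.2  0.6]
```

View pics/m.png

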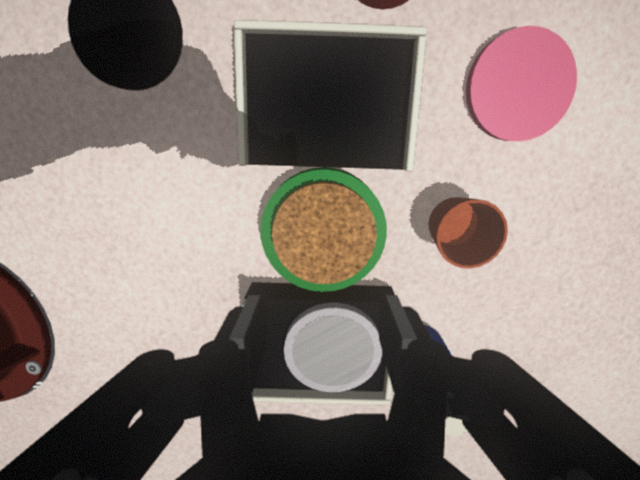

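The cork pad is concentric in the green ring, about 2 mm off centre and within tolerance. The silver pad is at (333,347). I'll check the stand's outer edge and the silver pad's position from this view.

```bash
python3 - <<'E'
from h import *
s,c=wrist(); M=masks(c)
g=(M["green"]|M["cork"]); b=blob(g,(323,230)); P=cast(c,b,30)[:,:2]
rep("stand",*circ(P))
k=(b[:,1]<270); rep("stand upper",*circ(P[k]))
g=M["silver"]&(np.hypot(*(np.indices((480,640))[::-1]-np.array([333,347])[:,None,None]))<58)
b=blob(g,(333,347)); rep("silver",*circ(cast(c,b,60)))
t=imaging.capture("top"); 
for z in (55,62):
    m=masks(t)["silver"]; yy,xx=np.indices(m.shape); b=blob(m&(np.hypot(xx-417,yy-282)<33),(417,282)); rep("silver top",*circ(cast(t,b,z)))
E
```

```text
stand [537.4   8.1] r 70.0 along,lat [0.2 1.1]
stand upper [539.2  13.8] r 66.8 along,lat [6.1 1.2]
silver [ 507.7 -139.6] r 64.8 along,lat [-149.8   15.8]Traceback (most recent call last):
  File "<stdin>", line 10, in <module>
  File "h.py", line 16, in blob
    i=min((i for i in range(1,n) if st[i,4]>300),key=lambda i:np.hypot(*(ce[i]-seed)))
ValueError: min() iterable argument is empty
```

```bash
python3 -m jog '[[[0,-0.01,-0.04,-0.02,0,0,0],[0,-0.02,-0.08,-0.05,0,0,0],[0,-0.03,-0.12,-0.07,0,0,0],[0,-0.037,-0.155,-0.10,0,0,0],[0,-0.037,-0.174,-0.14,0,0,0]]]'
python3 -m jog '[[[0,0,0,-0.03,0,0,0],[0,0,0,-0.06,0,0,0],[0,0,0,-0.072,0,0,0],[0,0,0,-0.074,0,0,0],[0,0,0,-0.074,0,0,0]]]'
python3 - <<'E'
from h import *
s,c=wrist(); cv2.imwrite("pics/w6.png",c["pixels"][:,:,::-1]); print(s["ee_pos"],s["tcp_rot"],s["contact_force"],s["clock"])
E
```

```text
clock: 10.35
ee_pos: [508.5, -133.3, 146.4]
tcp_rot: [3.14, 0.001, 1.302]
contact_force: [0.7, 0.1, -0.2]
width: -0.2
grip_force: 0.0
clock: 10.85
ee_pos: [509.2, -130.8, 73.6]
tcp_rot: [-3.142, 0.0, 1.304]
contact_force: [-0.2, 0.1, 0.9]
width: 0.3
grip_force: 0.0
[ 509.23909175 -130.78649864   73.645578  ] [-3.14158561e+00  1.01988712e-05  1.30392053e+00] [-0.23040943  0.09348119  0.85738332] 10.85
```

View pics/w6.png

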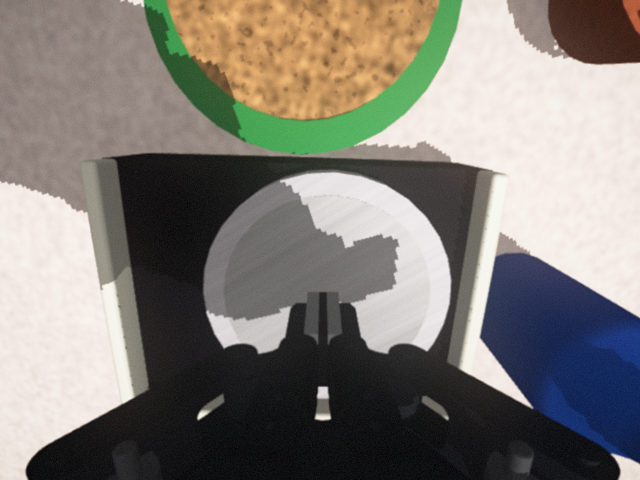

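The closed fingers hang over the silver pad's centre: the pad spans columns 203 to 450 and the tool is at column 323.

```bash
python3 -m jog '[[[0,0,0,-0.006,0,0,0],[0,0,0,-0.011,0,0,0],[0,0,0,-0.013,0,0,0],[0,0,0,-0.0145,0,0,0],[0,0,0,-0.0145,0,0,0]]]'
python3 -m jog '[[[0,-0.0003,0.006,0,0,0,0],[0,-0.001,0.014,0,0,0,0],[0,-0.0015,0.022,0,0,0,0],[0,-0.002,0.030,0,0,0,0],[0,-0.0022,0.037,0,0,0,0]]]'
python3 - <<'E'
from h import *
s,c=wrist(); cv2.imwrite("pics/w7.png",c["pixels"][:,:,::-1]); q=s["ee_pos"][:2]-S; print(s["ee_pos"],q@U,q@X,s["contact_force"],s["clock"])
E
```

```text
clock: 11.4
ee_pos: [509.7, -131.1, 61.9]
tcp_rot: [3.139, 0.0, 1.304]
contact_force: [-10.3, 4.1, 40.2]
width: 0.2
grip_force: 20.1
clock: 11.9
ee_pos: [510.7, -96.5, 62.0]
tcp_rot: [3.132, 0.003, 1.303]
contact_force: [1.2, -8.1, 23.1]
width: -0.1
grip_force: 11.9
[510.71357647 -96.45933232  61.9897593 ] -107.62115736880746 6.129104143911253 [ 1.22435601 -8.07486226 23.11620972] 11.9
```

View pics/w7.png

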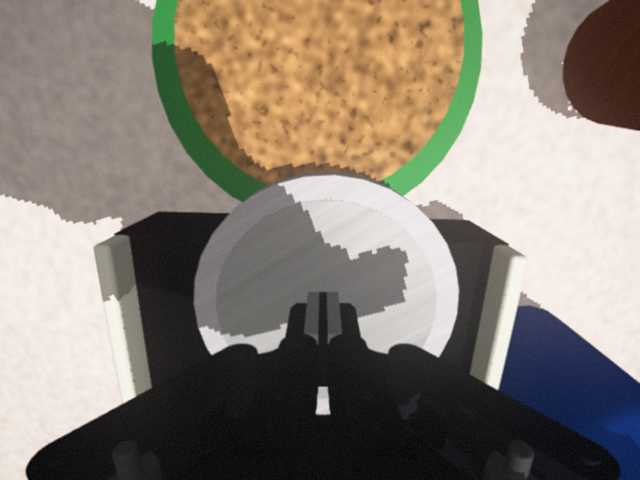

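The silver pad followed the fingers: its front rim is at row 175 and it spans columns 194 to 458. It is now over the tray edge, towards the stand. I'll fit its visible front arc.

```bash
python3 - <<'E'
from h import *
s,c=wrist(); p=c["pixels"].astype(int)
# along each image ray from tool column, take outermost non-cork, non-dark boundary of pad: edge of saturation/brightness
hsv=cv2.cvtColor(c["pixels"],cv2.COLOR_RGB2HSV)
m=(hsv[...,1]<45)&(hsv[...,2]>60); yy,xx=np.indices(m.shape); m&=(np.hypot(xx-326,yy-305)<150)
b=blob(m,(326,280)); b=b[(b[:,1]<330)&(b[:,1]<330)]
P=cast(c,b,62)[:,:2]
from scipy.optimize import least_squares
for R in (59,60): 
    f=least_squares(lambda q:np.hypot(*(P-q).T)-R,s["ee_pos"][:2],loss="soft_l1",f_scale=1.); e=np.hypot(*(P-f.x).T)-R
    rep("silver",f.x,np.median(abs(e)))
b=blob(masks(c)["cork"],(320,90)); b=b[(b[:,1]>3)]; P2=cast(c,b,44)[:,:2]; k=(b[:,1]<150)
f=least_squares(lambda q:np.hypot(*(P2[k]-q).T)-60,S,loss="soft_l1",f_scale=1.); rep("cork",f.x,0)
E
```

```text
silver [516.9 -89. ] r 4.8 along,lat [-98.7   9.9]
silver [516.2 -91.1] r 3.9 along,lat [-100.9    9.8]
cork [538.   10.1] r 0.0 along,lat [2.2 1.1]
```

```bash
python3 - <<'E'
from h import *
s,c=wrist()
P=cast(c,[(194,290),(459,285),(326,175)],62)[:,:2]
for p in P: print(np.round([(p-S)@U,(p-S)@X],1))
rep("silver",*circ(P)); q=s["ee_pos"][:2]-S; print(q@U,q@X)
E
```

```text
[-98.9 -52.7]
[-93.6  65.9]
[-46.7   4.7]
silver [511.8 -96.1] r 60.3 along,lat [-106.9    7.1]
-106.74248790357682 5.755861274689928
```

```bash
python3 -m jog '[[[0.0,0,0,0.02,0,0,0],[0.05,0.0,0.0,0.04,0,0,0],[0.05,-0.010,-0.034,0.045,0,0,0],[0.05,-0.0197,-0.0674,0.045,0,0,0],[0.05,-0.0197,-0.0674,0.045,0,0,0]]]'
python3 -m jog '[[[0.05,0,0,-0.02,0,0,0],[0.05,0,0,-0.035,0,0,0],[0.05,0,0,-0.045,0,0,0],[0.05,0,0,-0.05,0,0,0],[0.05,0,0,-0.05,0,0,0]]]'
python3 - <<'E'
from h import *
s=r.get_state(); q=s["ee_pos"][:2]-S; print(s["ee_pos"],q@U,q@X,s["contact_force"],s["clock"])
E
```

```text
clock: 12.55
ee_pos: [486.8, -164.5, 104.3]
tcp_rot: [3.14, 0.001, 1.3]
contact_force: [0.2, 0.8, 0.6]
width: 50.0
grip_force: 0.0
clock: 13.05
ee_pos: [486.9, -161.0, 53.4]
tcp_rot: [-3.141, -0.0, 1.304]
contact_force: [0.6, -1.0, -0.2]
width: 50.2
grip_force: 0.0
[ 486.89816699 -160.96038652   53.4082133 ] -176.23826475128084 2.1958805038000095 [ 0.58832122 -0.97401386 -0.24428079] 13.05
```

```bash
python3 -m jog '[[[0.05,0.0042,-0.0034,0,0,0,0],[0.05,0.0042,-0.0034,0,0,0,0],[0.05,0.0042,-0.0034,-0.003,0,0,0],[0.05,0.0042,-0.0034,-0.006,0,0,0],[0.05,0.0042,-0.0034,-0.007,0,0,0]]]'
python3 - <<'E'
from h import *
s,c=wrist(); q=s["ee_pos"][:2]-S; print(s["ee_pos"],q@U,q@X,s["contact_force"],s["clock"])
cv2.imwrite("pics/w8.png",c["pixels"][:,:,::-1])
E
```

```text
clock: 13.55
ee_pos: [491.0, -164.6, 46.5]
tcp_rot: [-3.141, -0.0, 1.303]
contact_force: [-0.7, 0.9, -0.6]
width: 50.1
grip_force: 0.0
[ 491.025856   -164.63718061   46.48076364] -178.54799471059493 7.215575077632463 [-0.74222993  0.89294458 -0.64901316] 13.55
```

View pics/w8.png

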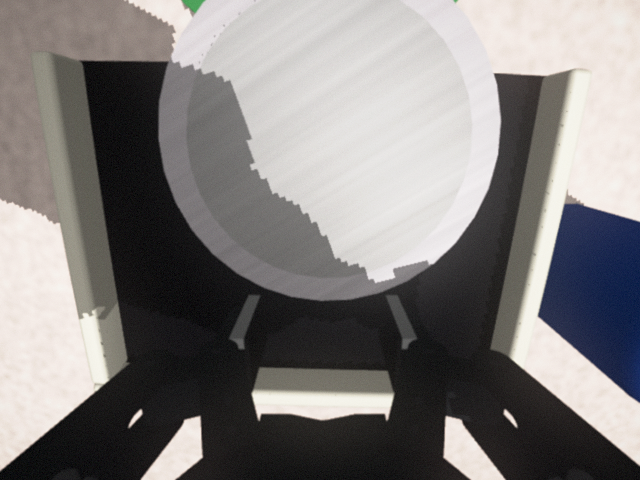

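The fingers stand cleanly behind the silver pad's rear rim (row 300), with the pad centred between them. Now I push.

```bash
python3 -m jog '[[[0.05,0.0005,0.002,0,0,0,0],[0.05,0.0015,0.006,0,0,0,0],[0.05,0.0025,0.011,0,0,0,0],[0.05,0.004,0.016,0,0,0,0],[0.05,0.005,0.022,0,0,0,0]]]'
python3 -m jog '[[[0.05,0.002,0.008,0,0,0,0],[0.05,0.004,0.016,0,0,0,0],[0.05,0.006,0.024,0,0,0,0],[0.05,0.0075,0.031,0,0,0,0],[0.05,0.009,0.038,0,0,0,0]]]'
python3 -m jog '[[[0.05,0.002,0.007,0,0,0,0],[0.05,0.004,0.014,0,0,0,0],[0.05,0.006,0.022,0,0,0,0],[0.05,0.008,0.030,0,0,0,0],[0.05,0.009,0.036,0,0,0,0]]]'
cat > f.py <<'E'
from h import *
from scipy.optimize import least_squares
s,c=wrist(); q=s["ee_pos"][:2]-S; print(s["ee_pos"],q@U,q@X,s["contact_force"],s["clock"])
cv2.imwrite("pics/f.png",c["pixels"][:,:,::-1])
# pad centre guess -> radial edge search on the (low sat, bright) mask
hsv=cv2.cvtColor(c["pixels"],cv2.COLOR_RGB2HSV); m=((hsv[...,1]<50)&(hsv[...,2]>70)).astype(np.uint8)
V=c["view"]
def proj(P):
    K=np.array([[c["fx"],0,c["cx"]],[0,c["fy"],c["cy"]],[0,0,1]])
    return cv2.projectPoints(np.asarray(P,float).reshape(-1,1,3),cv2.Rodrigues(V[:3,:3])[0],V[:3,3],K,np.array(c["dist_coeffs"]))[0].reshape(-1,2)
def edge(mask,ctr,z,r0,r1,inside=True):
    out=[]
    for a in np.arange(0,360,4):
        rr=np.arange(r0,r1,.5); d=np.array([np.cos(np.radians(a)),np.sin(np.radians(a))])
        px=np.round(proj(np.c_[ctr+rr[:,None]*d,np.full(len(rr),z)])).astype(int)
        if (px<1).any() or (px[:,0]>638).any() or (px[:,1]>478).any(): continue
        v=mask[px[:,1],px[:,0]]; 
        if v[:4].all() and not v.all():
            i=np.argmin(v); 
            if not v[i:i+6].any(): out.append(ctr+rr[i]*d)
    return np.array(out)
def fit(n,P,R,g):
    f=least_squares(lambda q:np.hypot(*(P-q).T)-R,g,loss="soft_l1",f_scale=1.); e=np.hypot(*(P-f.x).T)-R
    print(n,len(P),f.x.round(1),"res",np.median(abs(e)).round(2),"along,lat",np.round([(f.x-S)@U,(f.x-S)@X],1)); return f.x
E
cat > f1.py <<'E'
from f import *
g=s["ee_pos"][:2]+65.5*U
e=edge(m,g,58,45,75); fit("silver",e,60,g)
E
python3 f1.py
```

```text
clock: 14.1
ee_pos: [496.5, -142.3, 46.9]
tcp_rot: [3.141, 0.0, 1.303]
contact_force: [-0.2, -0.4, -0.0]
width: 49.8
grip_force: 0.3
clock: 14.6
ee_pos: [505.4, -104.0, 46.8]
tcp_rot: [-3.142, -0.0, 1.304]
contact_force: [0.1, -0.2, 0.6]
width: 50.1
grip_force: 0.3
clock: 15.1
ee_pos: [514.5, -68.0, 46.8]
tcp_rot: [3.141, -0.0, 1.304]
contact_force: [0.1, -1.1, 0.1]
width: 49.8
grip_force: 0.5
[514.53198619 -68.04103247  46.82772516] -79.33828707574794 1.4813602842705504 [ 0.08317438 -1.14959943  0.09345883] 15.1
silver 44 [531.2  -5.7] res 0.39 along,lat [-14.9  -0.8]
```

```bash
python3 -m jog '[[[0.05,0.001,0.004,0,0,0,0],[0.05,0.0025,0.008,0,0,0,0],[0.05,0.004,0.012,0,0,0,0],[0.05,0.005,0.0146,0,0,0,0],[0.05,0.005,0.0146,0,0,0,0]]]'
python3 -m jog '[[[0.05,-0.001,-0.004,0,0,0,0],[0.05,-0.004,-0.012,0,0,0,0],[0.05,-0.004,-0.012,0.04,0,0,0],[0.05,-0.004,-0.012,0.08,0,0,0],[0.05,-0.004,-0.012,0.12,0,0,0]]]'
python3 -m jog '[[[0.05,0,0.03,0.045,0,0,0],[0.05,0.01,0.065,0.075,0,0,0],[0.05,0.015,0.08,0.12,0,0,0],[0.05,0.015,0.08,0.12,0,0,0],[0.05,0.015,0.08,0.12,0,0,0]]]'
cat > f2.py <<'E'
from f import *
e=edge(m,S,58,50,72); fit("silver top edge",e,60,S)
G=masks(c)["green"].astype(np.uint8)
e=edge(G,S,30,69,85); fit("stand",e,75,S) if len(e)>5 else print(len(e))
K=((hsv[...,0]>6)&(hsv[...,0]<22)&(hsv[...,1]>80)).astype(np.uint8)
print("visible cork px near stand",int(K[150:320,240:420].sum()))
print(hsv[230,250:400:6].tolist())
E
python3 f2.py
```

```text
clock: 15.65
ee_pos: [519.4, -53.8, 46.8]
tcp_rot: [3.142, -0.0, 1.304]
contact_force: [0.1, -0.3, 0.5]
width: 49.9
grip_force: 0.0
clock: 16.15
ee_pos: [514.6, -66.9, 168.1]
tcp_rot: [-3.141, 0.0, 1.303]
contact_force: [1.3, 0.0, -0.7]
width: 50.0
grip_force: 0.0
clock: 16.65
ee_pos: [530.8, 13.5, 287.6]
tcp_rot: [3.14, -0.0, 1.304]
contact_force: [-0.1, 0.3, -0.7]
width: 50.0
grip_force: 0.0
[530.77821687  13.51525846 287.64962024] 3.373426413021631 -6.801680139500275 [-0.10301509  0.25524389 -0.65381431] 16.65
silver top edge 90 [535.8   9.9] res 0.61 along,lat [ 1.4 -0.9]
stand 27 [536.3   7.2] res 0.62 along,lat [-1.1  0.3]
visible cork px near stand 1
[[18, 22, 228], [13, 21, 227], [10, 25, 228], [10, 23, 231], [64, 122, 142], [173, 10, 202], [173, 12, 199], [13, 10, 182], [15, 11, 185], [0, 9, 178], [15, 6, 179], [12, 7, 179], [15, 6, 182], [24, 7, 183], [18, 7, 183], [24, 7, 185], [10, 4, 190], [15, 8, 194], [13, 10, 185], [15, 8, 191], [0, 6, 210], [0, 6, 210], [64, 128, 146], [14, 26, 215], [13, 27, 227]]
```

```bash
python3 -m jog '[[[0.05,-0.04,-0.02,0,0,0,0],[0.05,-0.08,-0.05,0,0,0,0],[0.05,-0.12,-0.08,0,0,0,0],[0.05,-0.15,-0.11,0,0,0,0],[0.05,-0.17,-0.13,0,0,0,0]]]' >/dev/null
python3 - <<'E'
from h import *
import f
from f import edge,fit
for n in ("scene","top"):
    c=imaging.capture(n); f.c=c; f.V=np.array(c["view"]); hsv=cv2.cvtColor(c["pixels"],cv2.COLOR_RGB2HSV)
    H,Sa,V=[hsv[...,i].astype(int) for i in range(3)]
    sil=((Sa<50)&(V>60)).astype(np.uint8); e=edge(sil,S,58,45,75); print(n)
    if len(e)>8: fit("silver",e,60,S)
    cork=((H>4)&(H<24)&(Sa>80)).astype(np.uint8); o=f.V[:3,:3].T@-f.V[:3,3]; print("cam",o.round())
    e=edge(((cork>0)|(sil>0)).astype(np.uint8),S,30,40,75)
    if len(e)>5: k=((e-S)@(o[:2]-S))>40*np.linalg.norm(o[:2]-S); fit("cork low front",e[k],60,S) if k.sum()>4 else None
    g=masks(c)["green"].astype(np.uint8)
    e=edge(g,S,30,70,85); print(len(e)); fit("stand",e,75,S) if len(e)>5 else None
    u=np.round(f.proj([[*S,58]])[0]).astype(int); print(u,"brown px",cork[u[1]-60:u[1]+60,u[0]-50:u[0]+50].sum(), np.argwhere(cork[u[1]-60:u[1]+60,u[0]-50:u[0]+50])[::15].tolist()[:12])
E
```

```text
[ 357.15613659 -117.35819251  285.52938794] -172.43924014955437 -134.5693412051679 [ 0.3451163  -0.27322766 -0.0819639 ] 17.2
scene
silver 86 [535.9  11.5] res 3.97 along,lat [ 2.9 -1.3]
cam [933. 686. 972.]
cork low front 6 [535.    7.3] res 0.56 along,lat [-1.4 -1. ]
53
stand 53 [537.   10.6] res 1.38 along,lat [2.4 0. ]
[329 223] brown px 193 [[67, 21], [76, 25], [80, 26], [82, 30], [84, 30], [85, 35], [86, 38], [87, 38], [87, 61], [88, 47], [88, 62], [89, 53]]
top
silver 90 [535.   11.6] res 1.04 along,lat [ 2.8 -2.2]
cam [ 499.   86. 1007.]
cork low front 25 [534.3  12.2] res 0.4 along,lat [ 3.2 -3.1]
49
stand 49 [537.1   6.6] res 1.0 along,lat [-1.3  1.3]
[349 271] brown px 27 [[0, 57], [1, 62]]
```

Every view puts both pads within about 3 mm of the stand's centre, except the top camera, which reads 3 to 5 mm. Tool travel agrees: cork about +2 mm, silver about +1 mm. The fingers are clear, so I'm handing in.

```bash
python3 -c "
from cell import r
print(r.hand_in())"
```

```text
the job is handed in; nothing more can be done
None
```

The job is handed in: the cork and silver pads lie stacked on the green stand, measured about 2–5 mm off its centre (limit 8 mm) with the fingers clear and the heater, bottle and pot untouched; no verdict was returned.

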